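# Start the warming plate in order

## Robot

A 6-joint arm with a two-finger parallel gripper is mounted at the origin on a cart in front of the work surface, level with it; the furniture and walls round the work are solid. World frame = base frame: x ahead of the robot, y to its left, z up, the work surface at z = 0. Lengths are in mm, angles in degrees, forces in N, time in s.
With the tool pointing down it reaches from about 300 to 850 mm from the base axis. Payload 4.2 kg.
Tool frame: the origin (TCP) lies on the centre line of the jaws, within the pads' length; the fingertips stand env.nose_length ahead of it and the grasp point (between the pads) lies 2 mm behind it (env.nose_length is the distance from the TCP to the fingertips, in mm); z points along the fingers, y is the direction in which the jaws open and shut (so a half turn about z gives the same grasp; the last joint's range is limited). The gripper opens to 91 mm and grips with 3 to 60 N. Pads are 32 mm wide; open, the fingers measure 118 mm over their backs; the gripper's body (76 mm by 178 mm) begins 60 mm behind the grasp point.
Start: joints at [65.489, 18.312, 89.639, -0, 72.044, -1.146], TCP at [228.043, 527.862, 230.976] pointing down, gripper open.
Joint ranges: [-177.97, 177.97], [-48.28, 115.42], [12.27, 149.76], [-77.06, 257.06], [2.81, 150.46], [-146.56, 146.56]. Speed limits (degrees/s): [147.25, 147.25, 180, 180, 180, 180].

## Interface

Orientations are given as [roll, pitch, yaw] about the fixed x, y, z axes, in that order (R = Rz(yaw) Ry(pitch) Rx(roll)).
In Python, from workcell import env gives the robot as it stands. The module is installed in compiled form; this text tells all that it offers.
- The arm moves only by the tool jog_arm, never from a script. Its argument "deltas" is a list that holds one entry, the list of rows, each a list of 5 numbers: the shift along the tool's x, y, z in m, then the turn about the tool's z in degrees, then the finger opening in m, from 0 to 0.0912. A call has 1 to 20 rows; each row is the pose to reach, as a shift and turn from the pose commanded when the call began, along the tool's axes at that moment; what a row does not reach only later rows make up. A row lasts 1/12 s, in which the tool goes at most 41.7 mm and 7.16 degrees, less where a joint would pass 70% of its speed; a pose out of reach is approached as far as the arm can. A call with a gripper value outside its range is refused whole. The fingers move at their own pace and stop on an object; "grip_force" is the grip in N (left out, the last holds). Time passes only in rows, so rows that repeat a pose let the fingers close. It gives the time, the measured TCP pose, the force and the opening at its end, in the units of the state.
- env.state(): the state, without advancing time (a new reading comes with each control period).
- env.grab_frame(name): name is "side" or "top"; returns the picture (384x512x3 uint8, red, green, blue); there is no depth.
- env.camera_params(name): a dict with "fx", "fy", "cx", "cy" (pixels), "xyz" and "orientation" of the camera in the world. Camera axes: x right, y down, z forward; pixel columns grow to the right and rows downward; lengths in mm; the calibration is good to about 2 mm. A picture is of the moment at which its call begins. camera_params takes no time and is no camera call.
- env.job_done(): hands the job in, once; it reports no verdict.
Trained networks look in the newest picture that a camera, given by its name, has taken for a name from the list of things; names that differ only in an ending like _2 or _b are one class to them, and where a whole thing is asked for, a point or a joint stands for the part that bears it (a point fixed in the world has none). Each returns a list of dicts, best first, with "conf" (0 to 1); they miss things now and then, are a little off and sometimes report something else, mostly with a low value. They report only what shows in the picture. A call takes as long as a camera call. They do not tell look-alikes from the thing itself.
- env.look_for(camera, label): "xyz" ([x, y, z] in mm, in world coordinates, good to about 4 mm: the middle of the surface that is visible of it).
The state is a dict: "time_s": time; "qpos": joint angles; "qvel": joint speeds; "effort": joint torques, N m; "ee_pos": TCP position; "ee_rot": TCP orientation; "force": force on the tool from outside, world axes, zero at the start; "torque": the same for the moment, N m; "gripper_width": finger opening in mm.
Only numpy, scipy, OpenCV 4.12 (cv2) and the standard library are available. Lean on these libraries where they do the work, as an engineer would, in place of code of your own. Each camera call takes 0.05 s, during which the arm holds its last target.

## Task

Start up the warming plate that the pot stands on: with a fingertip, lightly press the big square switch (main), then the round one (fan), then the narrow bar-shaped one (heat) on its front console, and no switch before its turn; each stays where it is left, and about half way down is enough. Only press, gently, do not grasp anything, and leave the pot, the salt shaker, the kitchen timer and the bowl where they stand.

Things in the scene. Friction and masses are not known exactly. Their poses are not given: they have to be found in the camera images.
- warmer: fixed pale metal warming plate, 380 (x) x 260 mm (y). Origin on the worktop under the middle of the switch row; x points to the hot plate, y left along the row, z up. Front console (x -55 to +55 mm) 45 mm high, case behind it (to x +325) 55, dark hot plate (centre x +205) 60. Three black switch caps at y +68, 0, -68 mm; which is where changes
- main_top (a point): the main switch, a black square cap, 36 x 36 mm. The point is the centre of the cap's top and moves with it: 20 mm above the console, 65 mm above the worktop, while out. Site axes as the warmer's (z up)
- fan_top (a point): the fan switch, a black round cap, 26 mm across. The point is the centre of the cap's top and moves with it: 20 mm above the console, 65 mm above the worktop, while out. Site axes as the warmer's (z up)
- heat_top (a point): the heat switch, a black narrow bar cap, 14 mm (x) x 44 mm (y). The point is the centre of the cap's top and moves with it: 20 mm above the console, 65 mm above the worktop, while out. Site axes as the warmer's (z up)
- main_switch (a joint): how far the main switch is pushed in, m: 0 out, 0.016 fully in (hard stop); it moves straight down, counts as on beyond 0.005, and stays where it is left, without springing back. It starts to move at about 3 N, needs 5 N at half travel and 6.5 N at the stop; no click
- fan_switch (a joint): how far the fan switch is pushed in, m: 0 out, 0.016 fully in (hard stop); it moves straight down, counts as on beyond 0.005, and stays where it is left, without springing back. It starts to move at about 3 N, needs 5 N at half travel and 6.5 N at the stop; no click
- heat_switch (a joint): how far the heat switch is pushed in, m: 0 out, 0.016 fully in (hard stop); it moves straight down, counts as on beyond 0.005, and stays where it is left, without springing back. It starts to move at about 3 N, needs 5 N at half travel and 6.5 N at the stop; no click
- low_pot: round steel pot without lid, 187 mm across, 88 mm high, loose on the hot plate, its near wall about 110 mm behind the switch row; origin centre of its underside, z up
- salt_shaker: salt shaker, 44 mm across, 90 mm high, loose, left of the console; origin centre of its underside, z up
- kitchen_timer: round wind-up kitchen timer, 63 mm across, 56 mm high, loose, right of the console; origin centre of its underside, z up
- bowl_b: steel bowl, 112 mm across, 45 mm high, loose, right of the warmer; origin centre of its underside, z up
There are look-alikes about, which are no part of the job. What is shaped like the kitchen_timer but orange or turquoise is not meant. Leave any purple look-alike of the bowl_b alone.

How it is judged:
By the outcome, as a careful person would: the job done as asked, in the order asked, and still so for the second after the job is handed in, with the robot touching nothing.
It also fails if it takes over 51 s, if anything falls off the work surface, if the arm or the gripper's body presses on something with over 40 N, if the wrist force passes 120 N, or if a joint passes its speed limit or range.

## Working session

There is one attempt and no reset: what is moved stays moved. The work goes in short steps, Python scripts to look and compute and a tool call to move; the robot and the scene stay as the last step left them, time stands still between calls to the robot, and variables do not carry over. Pictures are saved under pics/ and viewed, and the job is handed in when it is done.

Besides the shell and the picture viewer there is one more tool, called in YAML: its name, and indented under it one key for each argument. jog_arm: Moves the arm, as the interface text tells. Its arguments: {"type":"object","properties":{"deltas":{"type":"array"},"grip_force":{"type":"number"}},"required":["deltas"]}

```bash
mkdir -p pics; python3 - <<'E'
from workcell import env
import cv2
print(env.nose_length, env.state())
for n in("side","top"):
    im=env.grab_frame(n); cv2.imwrite(f"pics/{n}0.png",im[:,:,::-1]); print(env.camera_params(n))
    for l in("main_top","fan_top","heat_top"):
        print(n,l,[( [round(v) for v in d["xyz"]],round(d["conf"],2)) for d in env.look_for(n,l)][:3])
E
```

```text
17.0 {'time_s': 0.0, 'qpos': array([ 6.54892843e+01,  1.83510902e+01,  8.97044687e+01, -2.77865287e-04,
        7.20432421e+01, -1.14567663e+00]), 'qvel': array([ 0.03312028, -0.09708656, -0.02690716, -0.03366356,  0.03142591,
        0.04224215]), 'effort': array([ 3.78230188e-04, -4.12463307e+01, -2.31979269e+01,  7.27508054e-02,
        4.56269877e-02, -1.33618942e-04]), 'ee_pos': array([227.84648255, 527.43220752, 230.138897  ]), 'ee_rot': array([-1.79901213e+02, -1.71134557e-03,  1.56635045e+02]), 'force': array([-0.15061774, -0.07982028,  0.2108697 ]), 'torque': array([-0.01318857, -0.01237431, -0.04084742]), 'gripper_width': 91.29919741476726}
{'fx': 406.5847913594453, 'fy': 406.5847913594453, 'cx': 260.5454068166511, 'cy': 193.69251768396478, 'xyz': array([ 626.19741991, -855.34853969,  728.38901505]), 'orientation': array([-127.49176726,    1.34748438,    4.49586444])}
side main_top [([500, 5, 69], 0.48)]
side fan_top [([495, -60, 62], 0.51)]
side heat_top [([508, 73, 64], 0.57)]
{'fx': 471.96055863520365, 'fy': 471.96055863520365, 'cx': 244.8568863573903, 'cy': 187.26211213230022, 'xyz': array([ 345.14041669,  -11.62396331, 1413.59366655]), 'orientation': array([-170.97467212,   -0.40234642,  -91.41875316])}
top main_top [([499, 17, 67], 0.65)]
top fan_top [([485, -51, 61], 0.42)]
top heat_top []
```

View pics/side0.png

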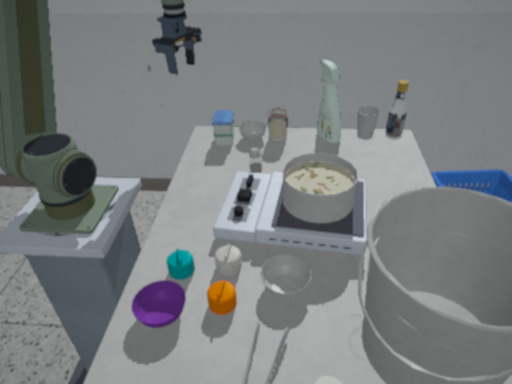

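View pics/top0.png

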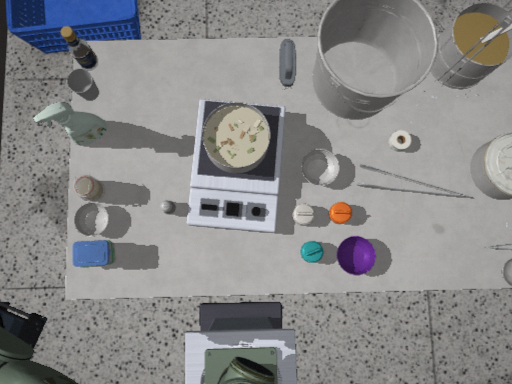

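```bash
python3 - <<'E'
import cv2
im=cv2.imread("pics/top0.png"); c=im[90:260,160:340]; cv2.imwrite("pics/topc.png",cv2.resize(c,None,fx=4.2,fy=3.5,interpolation=2) if 0 else cv2.resize(c,(630,595),interpolation=2))
im=cv2.imread("pics/side0.png"); c=im[170:300,100:300]; cv2.imwrite("pics/sidec.png",cv2.resize(c,(800,520),interpolation=2))
E
```

```text
(no output)
```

View pics/topc.png

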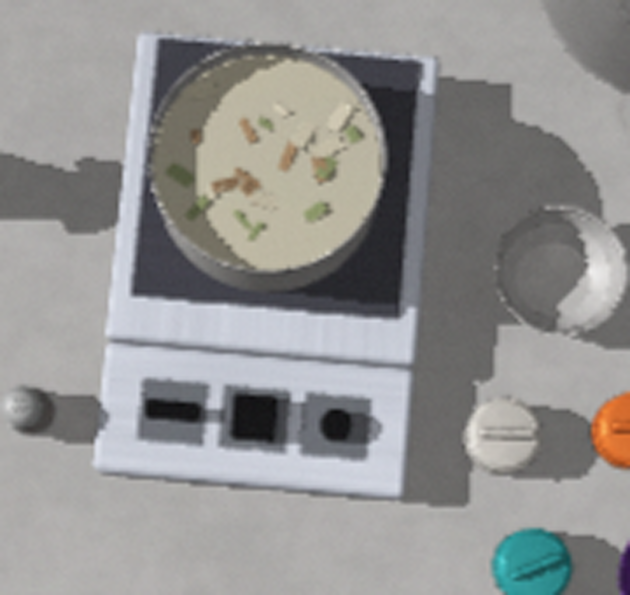

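View pics/sidec.png

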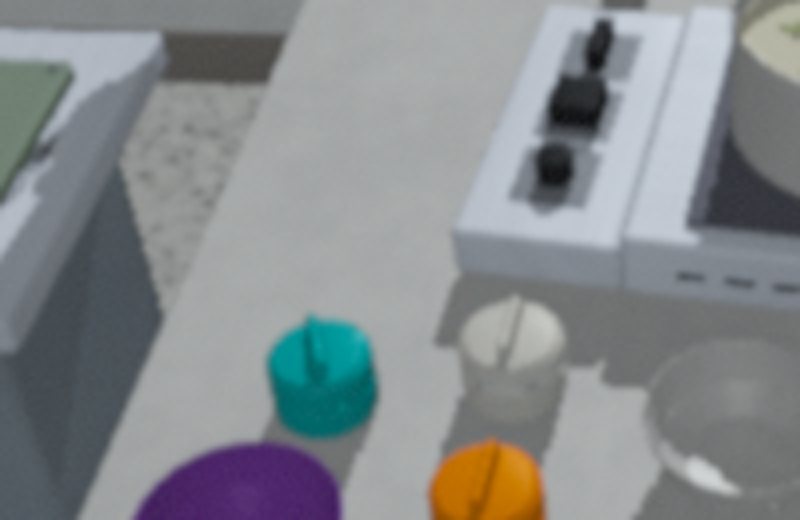

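The top view shows the bar (heat) on the left near px (209,207), the square (main) in the middle near (233,209), and the round switch (fan) on the right near (256,211). The side view shows the same order. Next I'll fit them precisely.

```bash
cat > h.py <<'E'
from workcell import env
import cv2,numpy as np
from scipy.spatial.transform import Rotation as Ro
def cam(n):
    p=env.camera_params(n); return p,Ro.from_euler('xyz',p['orientation'],degrees=True).as_matrix()
def proj(n,X):
    p,R=cam(n); c=(np.atleast_2d(X)-p['xyz'])@R
    return np.c_[p['fx']*c[:,0]/c[:,2]+p['cx'],p['fy']*c[:,1]/c[:,2]+p['cy']]
def back(n,uv,z):
    p,R=cam(n); d=R@np.array([(uv[0]-p['cx'])/p['fx'],(uv[1]-p['cy'])/p['fy'],1]); return p['xyz']+d*(z-p['xyz'][2])/d[2]
E
python3 - <<'E'
from h import *
from scipy.optimize import least_squares
out={}
for n,roi in(("top",(190,195,285,222)),("side",(222,172,260,222))):
    im=cv2.imread(f"pics/{n}0.png"); g=im.max(2); x0,y0,x1,y1=roi
    m=(g[y0:y1,x0:x1]<55).astype(np.uint8)
    k,_,st,ce=cv2.connectedComponentsWithStats(m)
    for i in range(1,k):
        if st[i,4]>20:
            c=ce[i]+[x0,y0]; print(n,c.round(1),st[i],back(n,c,58).round(1),back(n,c,65).round(1)); out.setdefault(n,[]).append(c)
# console edges in the top view
im=cv2.imread("pics/top0.png")
for nm,uv,z in (("front-left",(160+97/3.5,90+468/3.5),45),("front-right",(160+403/3.5,90+496/3.5),45),("back-left",(160+140/3.5,90+34/3.5),55),("back-right",(160+436/3.5,90+57/3.5),55)):
    print(nm,back("top",uv,z).round(1))
E
```

```text
top [208.9 206.7] [12  9 15  6 75] [505.7  78.8  58. ] [504.9  78.4  65. ]
top [232.4 208.9] [ 36   8  13  13 154] [497.7  11.1  58. ] [496.9  11.   65. ]
top [255.8 211. ] [62 12  9  9 65] [489.9 -56.3  58. ] [489.2 -56.   65. ]
side [249.1 182.1] [25  5  5 11 36] [505.4  67.1  58. ] [506.7  57.4  65. ]
side [243.9 195.9] [ 16  18  13  12 129] [498.    3.2  58. ] [499.3  -5.7  65. ]
side [238.1 211.7] [13 35  8 10 64] [490.3 -63.4  58. ] [491.7 -71.7  65. ]
front-left [459.2 141.6  45. ]
front-right [ 429.9 -111.    45. ]
back-left [829.8 101.5  55. ]
back-right [ 803.6 -151.6   55. ]
```

jog_arm:
  deltas:
    - [[-0.023,-0.018,0,0,0],[-0.053,-0.043,0,-2,0],[-0.083,-0.067,0,-4,0],[-0.113,-0.092,0,-6,0],[-0.143,-0.116,0,-8,0],[-0.173,-0.141,0,-10,0],[-0.203,-0.165,0,-12,0],[-0.233,-0.189,0,-14,0],[-0.263,-0.214,0,-16,0],[-0.293,-0.238,0,-16.8,0],[-0.323,-0.263,0,-16.8,0],[-0.353,-0.287,0,-16.8,0],[-0.383,-0.311,0,-16.8,0],[-0.413,-0.336,0,-16.8,0],[-0.438,-0.356,0,-16.8,0],[-0.4536,-0.3687,0.02,-16.8,0],[-0.4536,-0.3687,0.05,-16.8,0],[-0.4536,-0.3687,0.08,-16.8,0],[-0.4536,-0.3687,0.1,-16.8,0],[-0.4536,-0.3687,0.1,-16.8,0]]
  grip_force: 5

```text
time_s: 2.07
ee_pos: [495.2, 9.2, 127.1]
ee_rot: [-180.0, -0.5, 173.4]
force: [-0.2, 0.7, -0.8]
gripper_width: 0.5
```

jog_arm:
  deltas:
    - [[0,0,0,0,0],[0,0,0,0,0],[0,0,0,0,0],[0,0,0,0,0]]

```text
time_s: 2.4
ee_pos: [499.3, 9.7, 132.5]
ee_rot: [180.0, 0.2, 173.5]
force: [-0.2, 0.1, 0.5]
gripper_width: 0.6
```

```bash
python3 - <<'E'
from h import *
s=env.state(); print(s['time_s'],s['ee_pos'],s['ee_rot'],s['force'],s['gripper_width'])
for n in("side","top"):
    im=env.grab_frame(n)[:,:,::-1]; p=proj(n,[497.5,9.5,65])[0]; print(p)
    x,y=int(p[0]),int(p[1]); cv2.imwrite(f"pics/{n}1.png",cv2.resize(im[y-60:y+60,x-80:x+80],(800,600),interpolation=2))
E
```

```text
2.4 [499.2550326    9.6583015  132.51499794] [179.97325365   0.18931328 173.45227012] [-0.2491656   0.06017063  0.50873939] 0.6007009752803905
[243.90140265 192.37077035]
[232.89362035 208.7142932 ]
```

View pics/side1.png

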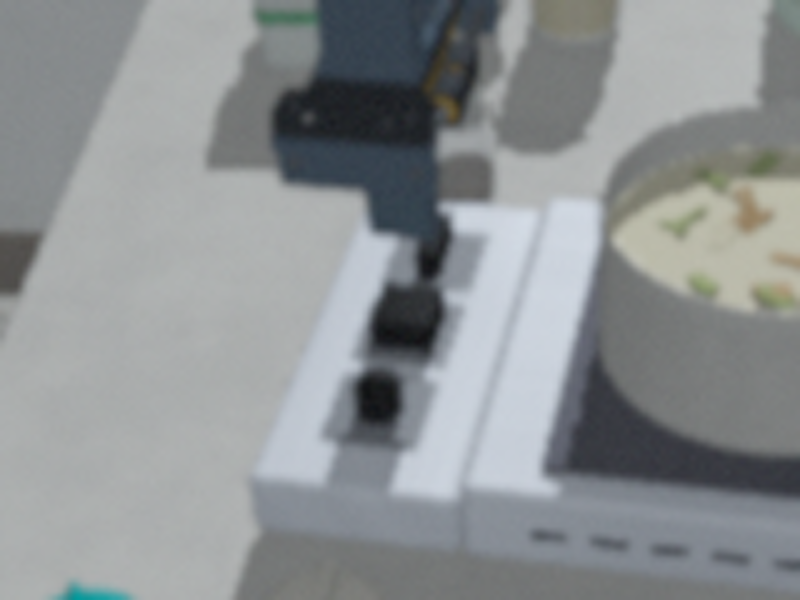

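```bash
python3 - <<'E'
from h import *
s=env.state(); print(s['time_s'])
R=Ro.from_euler('xyz',s['ee_rot'],degrees=True).as_matrix()
t=s['ee_pos']+R[:,2]*17; print("tip",t,proj("side",t))
E
```

```text
2.5
tip [498.8595917    9.61834607 115.03827279] [[243.49747158 177.18423464]]
```

The closed fingers end at crop (405,235), straight above the square cap at (408,318), about 50 mm up. I'm lowering them now.

jog_arm:
  deltas:
    - [[0,0,0.01,0,0],[0,0,0.02,0,0],[0,0,0.03,0,0],[0,0,0.038,0,0],[0,0,0.042,0,0],[0,0,0.044,0,0],[0,0,0.044,0,0],[0,0,0.044,0,0]]

```text
time_s: 3.17
ee_pos: [498.4, 9.5, 86.9]
ee_rot: [180.0, 0.0, 173.4]
force: [0.4, -0.6, 0.3]
gripper_width: 0.8
```

jog_arm:
  deltas:
    - [[0,0,0.001,0,0],[0,0,0.002,0,0],[0,0,0.003,0,0],[0,0,0.004,0,0],[0,0,0.005,0,0],[0,0,0.006,0,0],[0,0,0.006,0,0],[0,0,0.006,0,0]]

```text
time_s: 3.83
ee_pos: [498.3, 9.5, 81.1]
ee_rot: [180.0, 0.0, 173.4]
force: [-0.4, -1.2, 1.4]
gripper_width: 0.7
```

jog_arm:
  deltas:
    - [[0,0,0.001,0,0],[0,0,0.002,0,0],[0,0,0.003,0,0],[0,0,0.004,0,0],[0,0,0.004,0,0],[0,0,0.004,0,0]]

```text
time_s: 4.33
ee_pos: [498.3, 9.5, 76.8]
ee_rot: [180.0, 0.0, 173.4]
force: [0.1, 1.2, 2.5]
gripper_width: 0.5
```

jog_arm:
  deltas:
    - [[0,0,0.001,0,0],[0,0,0.002,0,0],[0,0,0.003,0,0],[0,0,0.003,0,0],[0,0,0.003,0,0]]

```text
time_s: 4.75
ee_pos: [498.3, 9.5, 73.8]
ee_rot: [180.0, 0.0, 173.4]
force: [-0.7, 0.9, 3.6]
gripper_width: 0.4
```

jog_arm:
  deltas:
    - [[0,0,0.001,0,0],[0,0,0.0015,0,0],[0,0,0.0015,0,0]]

```text
time_s: 5.0
ee_pos: [498.3, 9.5, 72.4]
ee_rot: [180.0, 0.0, 173.4]
force: [-0.3, 0.6, 4.0]
gripper_width: 0.5
```

jog_arm:
  deltas:
    - [[0,0,0,0,0]]

```text
time_s: 5.08
ee_pos: [498.3, 9.5, 72.4]
ee_rot: [180.0, 0.0, 173.4]
force: [-0.5, -0.8, 3.7]
gripper_width: 0.1
```

jog_arm:
  deltas:
    - [[0,0,0,0,0]]

```text
time_s: 5.17
ee_pos: [498.3, 9.5, 72.4]
ee_rot: [180.0, 0.0, 173.4]
force: [0.4, -0.7, 4.6]
gripper_width: 0.4
```

jog_arm:
  deltas:
    - [[0,0,-0.01,0,0],[0,0,-0.03,0,0],[0,0,-0.05,0,0],[0,0,-0.07,0,0],[0,0,-0.08,0,0],[0,0,-0.08,0,0],[0,0,-0.08,0,0]]

```text
time_s: 5.75
ee_pos: [498.0, 9.5, 152.4]
ee_rot: [180.0, 0.0, 173.4]
force: [0.0, 0.1, 0.5]
gripper_width: 0.6
```

```bash
python3 - <<'E'
from h import *
s=env.state(); print(s['time_s'],s['ee_pos'],s['force'])
im=env.grab_frame("side")[:,:,::-1]; cv2.imwrite("pics/side2.png",im);x,y=243,192; cv2.imwrite(f"pics/side2c.png",cv2.resize(im[y-60:y+60,x-80:x+80],(800,600),interpolation=2))
E
```

```text
5.75 [498.04423353   9.52070645 152.40833663] [0.04814316 0.07727526 0.48355528]
```

View pics/side2c.png

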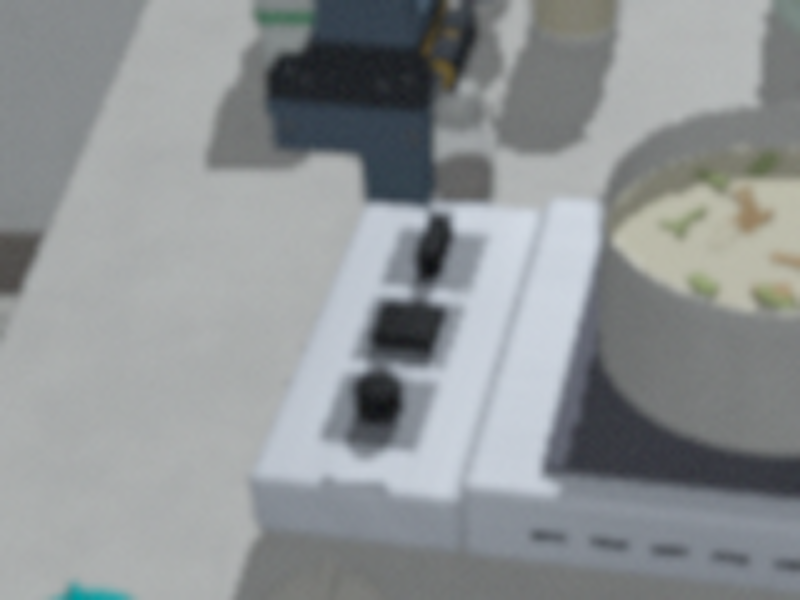

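The square cap's top dropped from crop row 285 to about 300 (roughly 10 mm) while the other two caps stayed out, so main is on. Fan next, 68 mm along tool -y.

jog_arm:
  deltas:
    - [[0,-0.015,0,0,0],[0,-0.035,0,0,0],[0,-0.055,0,0,0],[0,-0.068,0,0,0],[0,-0.068,0,0,0],[0,-0.068,0.015,0,0],[0,-0.068,0.03,0,0],[0,-0.068,0.045,0,0],[0,-0.068,0.055,0,0],[0,-0.068,0.062,0,0],[0,-0.068,0.065,0,0],[0,-0.068,0.065,0,0],[0,-0.068,0.065,0,0]]

```text
time_s: 6.88
ee_pos: [490.8, -57.9, 87.7]
ee_rot: [180.0, 0.0, 173.4]
force: [0.6, -0.3, -0.5]
gripper_width: 0.4
```

jog_arm:
  deltas:
    - [[0,0,0.001,0,0],[0,0,0.002,0,0],[0,0,0.003,0,0],[0,0,0.004,0,0],[0,0,0.005,0,0],[0,0,0.006,0,0],[0,0,0.007,0,0],[0,0,0.008,0,0],[0,0,0.009,0,0],[0,0,0.01,0,0],[0,0,0.01,0,0]]

```text
time_s: 7.8
ee_pos: [490.5, -58.1, 77.4]
ee_rot: [180.0, 0.0, 173.4]
force: [-0.9, -0.3, 2.6]
gripper_width: 0.2
```

jog_arm:
  deltas:
    - [[0,0,0.001,0,0],[0,0,0.002,0,0],[0,0,0.003,0,0],[0,0,0.004,0,0],[0,0,0.005,0,0],[0,0,0.005,0,0],[0,0,0.005,0,0]]

```text
time_s: 8.38
ee_pos: [490.5, -58.1, 72.3]
ee_rot: [180.0, 0.0, 173.4]
force: [0.2, -0.1, 3.5]
gripper_width: 0.3
```

jog_arm:
  deltas:
    - [[0,0,-0.01,0,0],[0,0,-0.03,0,0],[0,0,-0.05,0,0],[0,0,-0.07,0,0],[0,0,-0.08,0,0],[0,0,-0.08,0,0],[0,0,-0.08,0,0]]

```text
time_s: 8.97
ee_pos: [490.3, -58.0, 152.4]
ee_rot: [180.0, 0.0, 173.4]
force: [-0.6, -0.6, -0.2]
gripper_width: 0.5
```

```bash
python3 - <<'E'
from h import *
s=env.state(); print(s['time_s'],s['ee_pos'],s['force'])
im=env.grab_frame("side")[:,:,::-1]; cv2.imwrite("pics/side3.png",im);x,y=243,192; cv2.imwrite(f"pics/side3c.png",cv2.resize(im[y-60:y+60,x-80:x+80],(800,600),interpolation=2))
E
```

```text
8.9667 [490.33496282 -57.99786124 152.42386722] [-0.57261367 -0.59858575 -0.24656095]
```

View pics/side3c.png

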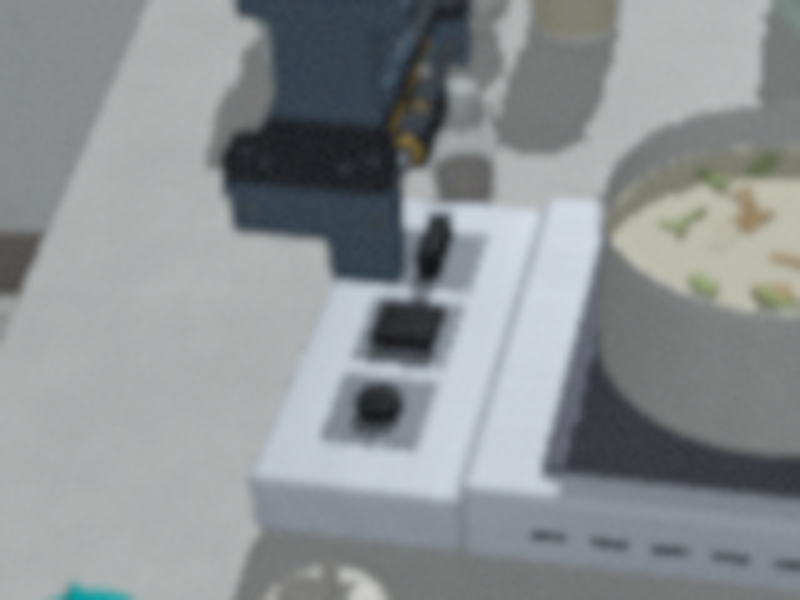

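The round cap's top dropped from row 370 to about 384, and the bar is still out. Heat next, 136 mm along tool +y.

jog_arm:
  deltas:
    - [[0,0.015,0,0,0],[0,0.04,0,0,0],[0,0.065,0,0,0],[0,0.09,0,0,0],[0,0.115,0,0,0],[0,0.136,0,0,0],[0,0.136,0,0,0],[0,0.136,0.015,0,0],[0,0.136,0.03,0,0],[0,0.136,0.045,0,0],[0,0.136,0.055,0,0],[0,0.136,0.062,0,0],[0,0.136,0.065,0,0],[0,0.136,0.065,0,0],[0,0.136,0.065,0,0]]

```text
time_s: 10.27
ee_pos: [506.3, 76.9, 87.7]
ee_rot: [180.0, 0.0, 173.4]
force: [-0.8, -1.0, 0.3]
gripper_width: 0.4
```

jog_arm:
  deltas:
    - [[0,0,0.001,0,0],[0,0,0.002,0,0],[0,0,0.003,0,0],[0,0,0.004,0,0],[0,0,0.005,0,0],[0,0,0.006,0,0],[0,0,0.007,0,0],[0,0,0.008,0,0],[0,0,0.009,0,0],[0,0,0.01,0,0],[0,0,0.01,0,0]]

```text
time_s: 11.18
ee_pos: [506.1, 77.1, 77.4]
ee_rot: [180.0, 0.0, 173.4]
force: [-0.7, 0.9, 3.0]
gripper_width: 0.6
```

jog_arm:
  deltas:
    - [[0,0,0.001,0,0],[0,0,0.002,0,0],[0,0,0.003,0,0],[0,0,0.004,0,0],[0,0,0.005,0,0],[0,0,0.005,0,0],[0,0,0.005,0,0]]

```text
time_s: 11.77
ee_pos: [506.1, 77.1, 72.3]
ee_rot: [180.0, 0.0, 173.4]
force: [0.3, -0.4, 2.5]
gripper_width: 0.5
```

jog_arm:
  deltas:
    - [[0,0,-0.01,0,0],[0,0,-0.03,0,0],[0,0,-0.06,0,0],[0,0,-0.09,0,0],[0,0,-0.12,0,0],[0,0,-0.14,0,0],[0,0,-0.14,0,0],[0.03,0,-0.14,0,0],[0.06,0,-0.14,0,0],[0.09,0,-0.14,0,0],[0.1,0,-0.14,0,0],[0.1,0,-0.14,0,0],[0.1,0,-0.14,0,0]]

```text
time_s: 12.85
ee_pos: [407.3, 88.6, 212.6]
ee_rot: [180.0, 0.1, 173.5]
force: [0.6, 0.6, -0.4]
gripper_width: 0.1
```

```bash
python3 - <<'E'
from h import *
s=env.state(); print(s['time_s'],s['ee_pos'],s['force'])
im=env.grab_frame("side")[:,:,::-1]; cv2.imwrite("pics/side4.png",im);x,y=243,192; cv2.imwrite(f"pics/side4c.png",cv2.resize(im[y-60:y+60,x-80:x+80],(800,600),interpolation=2))
im=env.grab_frame("top")[:,:,::-1]; cv2.imwrite("pics/top4.png",im)
E
```

```text
12.85 [407.29008007  88.55608269 212.56621613] [ 0.57128777  0.57531122 -0.38726311]
```

View pics/side4c.png

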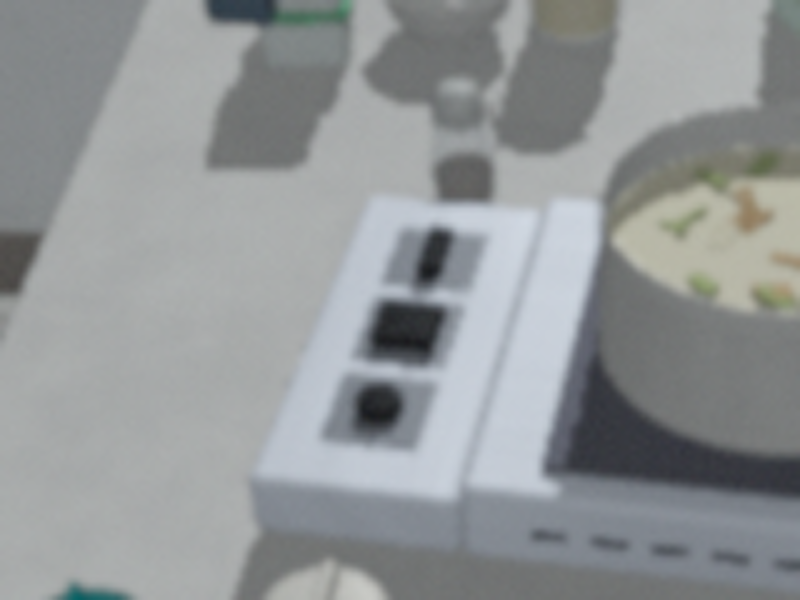

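View pics/top4.png

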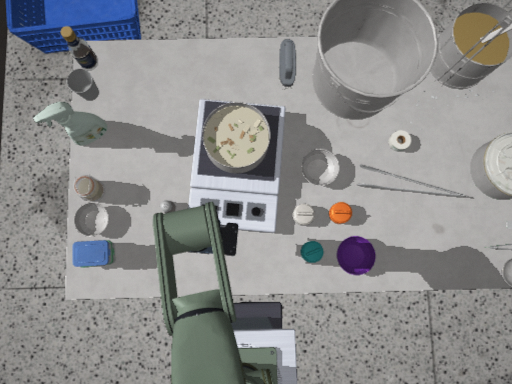

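The bar's top dropped from row 215 to about 228, so all three caps are down. One last check compares the loose objects between the first and last pictures.

```bash
python3 - <<'E'
import cv2,numpy as np
for n,objs in(("side",dict(timer=(210,240,248,278),bowl=(255,250,318,305),pot=(278,150,362,222),shaker=(246,145,264,166))),("top",dict(timer=(290,202,316,228),bowl=(298,145,345,190),pot=(198,98,278,176),shaker=(160,198,176,216)))):
    a=cv2.imread(f"pics/{n}0.png",0);b=cv2.imread(f"pics/{n}4.png",0)
    for o,(x,y,X,Y) in objs.items():
        r=cv2.matchTemplate(b[y-8:Y+8,x-8:X+8],a[y:Y,x:X],cv2.TM_CCOEFF_NORMED);_,m,_,l=cv2.minMaxLoc(r); print(n,o,round(m,3),l[0]-8,l[1]-8)
E
```

```text
side timer 0.999 0 0
side bowl 0.998 0 0
side pot 0.999 0 0
side shaker 0.998 0 0
top timer 0.999 0 0
top bowl 0.999 0 0
top pot 1.0 0 0
top shaker 0.807 0 0
```

```bash
python3 -c "
from workcell import env
print(env.state()['qvel'].round(2)); print(env.job_done())"
```

```text
[-0.11  0.51 -0.16  0.06  0.25  0.11]
the job is handed in; nothing more can be done
None
```

I pressed the three switches in the order asked, main, fan, then heat, using the closed fingertips. Each went down about 9–10 mm of its 16 mm travel. I then backed the arm clear and handed the job in at about 13 s.

- **Switches:** after each press, the side picture showed that cap lower, the ones not yet pressed still out, and the ones already pressed staying down. The last picture shows all three down.
- **Force:** the highest reading was 4.6 N. The readings at 9–10 mm depth, mostly 2.5–4.6 N, were below the 5 N stated for half travel. The force signal varied by about 1 N, so I judged depth from the fingertip height and the pictures instead.
- **Loose items:** comparing the first and last pictures, the pot, salt shaker, timer and bowl had not moved in either view. The shaker matched less well from above (0.81), where the arm is close to it, but it matched at 0.998 in the side view.

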